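# Index the piston carrier and hold the light-box shutter half open

## Robot

A 6-joint arm with a two-finger parallel gripper is mounted at the origin on a cart in front of the work surface, level with it; the furniture and walls round the work are solid. World frame = base frame: x ahead of the robot, y to its left, z up, the work surface at z = 0. Lengths are in m, angles in rad, forces in N, time in s.
With the tool pointing down it reaches from about 0.35 to 0.775 m from the base axis. Payload 7.3 kg.
Tool frame: the origin (TCP) lies on the centre line of the jaws, within the pads' length; the fingertips stand ahead of it and the grasp point (between the pads) lies 11 mm behind it (robot.nose_length is the z of the fingertips in the tool frame, in m); z points along the fingers, y is the line along which they close (so a half turn about z gives the same grasp; the last joint's range is limited). The gripper opens to 92 mm and grips with 3 to 60 N. Pads are 19 mm wide; open, the fingers measure 130 mm over their backs; the gripper's body (75 mm by 190 mm) begins 47 mm behind the grasp point.
Start: joints at [1.107, 0.342, 1.524, -0, 1.275, -0.146], TCP at [0.164, 0.499, 0.235] pointing down, gripper open.
Joint ranges: [-2.53, 2.53], [-0.77, 2.02], [0.04, 2.7], [-1, 4.14], [0.28, 2.66], [-3.11, 3.11]. Speed limits (rad/s): [2.57, 2.57, 3.14, 3.14, 3.14, 3.14].

## Interface

Orientations are given as [roll, pitch, yaw] about the fixed x, y, z axes, in that order (R = Rz(yaw) Ry(pitch) Rx(roll)).
In Python, from cell import robot, cams gives the robot as it stands. The module is installed in compiled form; this text tells all that it offers.
- The arm moves only by the tool carry_out, never from a script. Its argument "deltas" is a list of rows, each a list of 7 numbers: the shift along the tool's x, y, z in cm, then the turn, a rotation vector about the tool's x, y, z in rad, then the opening, from 0 (shut) to 1 (fully open). A call has exactly 8 rows; each row shifts and turns the commanded pose from where the row before left it, along the tool's axes as they then stand; what a row does not reach is not made up. A row lasts 1/12 s, in which the tool goes at most 41.7 mm and 7.16 degrees, less where a joint would pass 70% of its speed; a pose out of reach is approached as far as the arm can. A call is refused whole if a number of a shift passes 4.17 or a number of a turn 0.125, either way. A call with a gripper value outside its range is refused whole. The fingers move at their own pace and stop on an object; "force" is the grip in N (left out, the last holds). Time passes only in rows, so rows that do not move let the fingers close, or fill a call up. It gives the time, the measured TCP pose, the force, the opening and the grip force at its end, in the units of the state.
- robot.observe(): the state, without advancing time (a new reading comes with each control period).
- cams.read_camera(name): name is "scene" or "top"; returns a dict with "image" (384x512x3 uint8, blue, green, red), "depth" (384x512 float32, m along the optical axis (not along the pixel's ray), 0 where there is no reading), "fx", "fy", "cx", "cy" (pixels), "world_to_cam" (4x4, takes a point from world to camera coordinates). Camera axes: x right, y up, looking along -z (the intrinsics and any distortion apply to the point x, -y, -z); pixel columns grow to the right and rows downward; lengths in m; the calibration is good to about 2 mm. A picture is of the moment at which its call begins.
- robot.hand_in(): hands the job in; it is judged then, once.
The state is a dict: "time": time; "qpos": joint angles; "qvel": joint speeds; "joint_efforts": joint torques, N m; "tool_pos": TCP position; "tool_rot": TCP orientation; "contact_force": force on the tool from outside, world axes, zero at the start; "torque": the same for the moment, N m; "opening": finger opening in m; "grip_force": force on a finger pad.
Only numpy, scipy, OpenCV 4.12 (cv2) and the standard library are available. Lean on these libraries where they do the work, as an engineer would, in place of code of your own. Each camera call takes 0.05 s, during which the arm holds its last target. There are 200 camera calls.

## Task

Push the carrier with the piston along its rods to the next station, where its detent clicks in and the piston stands in front of the light box's window, with the shutter still shut. Then take the shutter's tab in the gripper, slide the sprung shutter to half of its travel and finish while holding it there, half open, by its tab; it springs shut if you let go. Leave the loose things round the fixture where they are.

Things in the scene. Friction and masses are not known exactly. Their poses are not given: they have to be found in the camera images.
- gauge_base: Fixed grey checking fixture, base plate 200 x 360 x 12 mm. Origin on the table surface under the plate (x = -90 to 110 mm, y = -180 to 180 mm from it). Its y axis is the way carrier and shutter slide (left, seen from the robot); x points away from the robot. The carrier runs on two rods along the near part (centre line x = -30 mm); a light box stands on the far part.
- window (a point): Centre of the light box's window, 54 mm wide, 56 mm high, in the box's near face, 80 mm above the table; in gauge_base x = 38, y = 40 mm. The box spans x = 38 to 111, y = -15 to 145 mm there, top 130 mm above the table. Three raised ribs on its top by the tab, 30 mm apart, mark shut, half and open.
- carrier (a joint): Carrier position in m along the rods (+y of gauge_base): 0 at the right end stop, 0.165 at the left one; starts between 0 and 0.04. A sprung roller clicks into notches at 0.090 (the next station, piston before the window) and 0.150 (a further station, not wanted); it draws the carrier in from about 4 mm. Pushing takes about 1 N, leaving a notch about 5 N.
- carrier_knob (a point): Middle of the carrier's upright black knob, 28 mm in diameter, 38 mm high, 131 mm above the table, on a 12 mm post at the carrier's right end. In gauge_base x = -30, y = -135 mm + carrier joint. The carrier plate is 76 x 172 mm, top at 38 mm. It bears a fixed piston, 65 mm in diameter with thin stem, axis 85 mm to +y of the knob, top at 141 mm.
- shutter (a joint): Opening in m of the steel shutter before the light box's window: 0 shut (its start), 0.060 fully open; half travel is 0.030. It opens to +y of gauge_base. A spring pulls it shut: 3 N when shut, 6.6 N at half, 10 N fully open.
- shutter_tab: Black upright tab on top of the shutter, to be gripped from above: 24 mm (x) by 14 mm (y, slide direction) by 44 mm high. Origin at its centre, 160 mm above the table; axes as gauge_base. In gauge_base it is at x = 32 mm, y = 40 mm + the shutter's joint value. A thin pointer on its far side runs over the ribs on the box top.
- ring_disc: Loose bystander: white ring disc, 62 mm in diameter, 12 mm thick, lying on the base plate right of the light box. Origin under its centre.
- grease_tin: Loose bystander: round tin, 70 mm in diameter, 28 mm high, on the table in front of the fixture. Origin under its centre.
- coil_spring: Loose bystander: upright steel coil spring, 58 mm in diameter, 105 mm high, on the table in front of the fixture. Origin under its centre.
- marker_pen: Loose bystander: marker pen, 18 mm thick, 125 mm long, lying on the table right of the fixture. Origin under its centre.

How it is judged:
On the way:
1. the carrier stands in the next station's detent while the shutter is still shut (value of joint carrier between 0.086 and 0.094 m and velocity of joint carrier between -0.02 and 0.02 m/s and value of joint shutter below 0.006 m), for 0.2 s.
At the end, for the whole second after the job is handed in: The carrier is in the next station (joint 0.090 within 4 mm) and the fingers hold the shutter by its tab, at rest, at half travel (0.030 within 5 mm) (value of joint carrier between 0.086 and 0.094 m and value of joint shutter between 0.025 and 0.035 m and velocity of joint shutter between -0.01 and 0.01 m/s and contact force between the fingers and shutter_tab above 2 N); the arm keeps its last pose, push and grip.
It fails at once if the ring disc is moved more than 30 mm (distance of ring_disc from where it was at the start of the episode above 0.03 m).
It fails at once if the grease tin is moved more than 30 mm (distance of grease_tin from where it was at the start of the episode above 0.03 m).
It fails at once if the coil spring is moved more than 30 mm (distance of coil_spring from where it was at the start of the episode above 0.03 m).
It fails at once if the marker pen is moved more than 30 mm (distance of marker_pen from where it was at the start of the episode above 0.03 m).
It also fails if it takes over 45 s, if anything falls off the work surface, if the arm or the gripper's body presses on something with over 40 N, if the wrist force passes 120 N, or if a joint passes its speed limit or range.

## Working session

There is one attempt and no reset: what is moved stays moved. The work goes in short steps, Python scripts to look and compute and a tool call to move; the robot and the scene stay as the last step left them, time stands still between calls to the robot, and variables do not carry over. Pictures are saved under pics/ and viewed, at most 10 in all, crops included, and the job is handed in when it is done.

Besides the shell and the picture viewer there is one more tool, called after ">>>" as name(argument=value, ...) on one line, values as JSON. carry_out: Moves the arm, as the interface text tells. Its arguments: {"type":"object","properties":{"deltas":{"type":"array","items":{"type":"array","items":{"type":"number"}}},"force":{"type":"number"}},"required":["deltas"]}

```bash
mkdir -p pics
python3 - <<'E'
from cell import robot,cams
import cv2,numpy as np
s=robot.observe(); print(s, robot.nose_length)
for n in("scene","top"):
    c=cams.read_camera(n); cv2.imwrite(f"pics/{n}0.png",c["image"]); np.savez(f"{n}0.npz",**c)
    print(n,c["fx"],c["fy"],c["cx"],c["cy"],c["world_to_cam"].round(3).tolist(),[k for k in c])
E
```

```text
{'time': 0.0, 'qpos': array([ 1.10701402e+00,  3.42710183e-01,  1.52502393e+00, -1.10523215e-05,
        1.27538479e+00, -1.45972082e-01]), 'qvel': array([-0.00033347,  0.00153381,  0.00010614,  0.00205306, -0.00115753,
        0.00120562]), 'joint_efforts': array([-1.49016258e-03, -4.31244743e+01, -2.44213915e+01,  7.17689632e-02,
        5.60668192e-02, -1.29907166e-04]), 'tool_pos': array([0.16384531, 0.49836257, 0.23404905]), 'tool_rot': array([-3.1400811e+00, -2.1154364e-04,  2.8237855e+00]), 'contact_force': array([-0.87863787, -1.3286556 , -0.63373736]), 'torque': array([0.01749056, 0.04089732, 0.00227711]), 'grip_force': 0.0, 'opening': 0.09198465410900775} 0.008
scene 367.00063618231246 367.00063618231246 257.67300483463475 184.54879857041337 [[0.775, -0.631, 0.002, -0.467], [0.371, 0.458, 0.808, -0.239], [-0.511, -0.626, 0.589, -0.711], [0.0, 0.0, 0.0, 1.0]] ['image', 'depth', 'fx', 'fy', 'cx', 'cy', 'world_to_cam']
top 378.3695361281816 378.3695361281816 258.5081461612535 194.33631113388952 [[0.081, -0.997, -0.002, -0.128], [0.975, 0.079, 0.208, -0.54], [-0.207, -0.019, 0.978, -0.895], [0.0, 0.0, 0.0, 1.0]] ['image', 'depth', 'fx', 'fy', 'cx', 'cy', 'world_to_cam']
```

View pics/scene0.png

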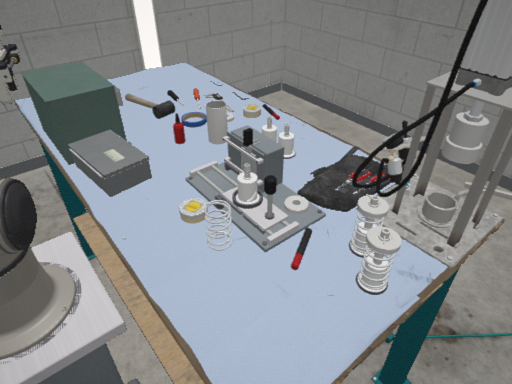

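View pics/top0.png

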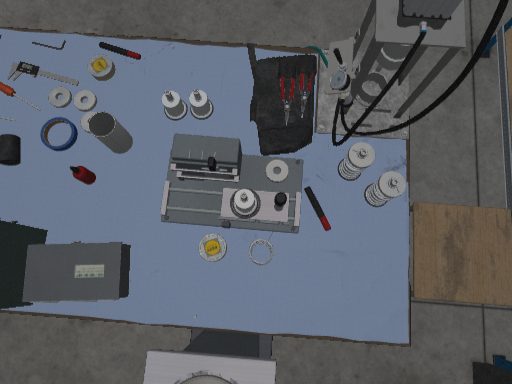

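The scene view shows the fixture in the middle, with the knob at (270,185), the tab at (248,135) and the coil spring at (218,225). In the top view the knob is at (280,199), the piston at (244,203), the tab at (211,163), the tin at (212,247), the coil at (261,251) and the ring disc at (277,171).

```bash
cat > h.py <<'E'
import numpy as np,cv2
def pix(c,P):
    q=c["world_to_cam"]@np.append(P,1); return np.array([c["cx"]+c["fx"]*q[0]/-q[2],c["cy"]-c["fy"]*q[1]/-q[2]])
def ray(c,u,v,z):
    T=np.linalg.inv(c["world_to_cam"]); d=T[:3,:3]@np.array([(u-c["cx"])/c["fx"],-(v-c["cy"])/c["fy"],-1]); o=T[:3,3]
    return o+d*(z-o[2])/d[2]
def cloud(c):
    v,u=np.mgrid[:384,:512]; d=c["depth"]; T=np.linalg.inv(c["world_to_cam"])
    P=np.stack([(u-c["cx"])/c["fx"]*d,-(v-c["cy"])/c["fy"]*d,-d],-1)
    return P@T[:3,:3].T+T[:3,3]
E
python3 - <<'E'
from h import *
t=np.load("top0.npz"); s=np.load("scene0.npz")
for n,c,boxes in(("top",t,dict(knob=(272,188,290,210),tab=(203,153,220,172))),("scene",s,dict(knob=(260,172,280,197),tab=(238,124,258,145)))):
    P=cloud(c); g=c["image"].max(2)
    for k,(a,b,e,f) in boxes.items():
        m=np.zeros(g.shape,bool); m[b:f,a:e]=g[b:f,a:e]<60
        Q=P[m&(c["depth"]>0)]; zt=dict(knob=.150,tab=.182)[k]
        hi=Q[abs(Q[:,2]-zt)<.006]; vv,uu=np.nonzero(m)
        print(n,k,m.sum(),"top",len(hi),hi.mean(0).round(4),np.ptp(hi,axis=0).round(3),"uv",uu.min(),uu.max(),vv.min(),vv.max())
# plate + box top in top cloud
P=cloud(t)
for k,z,b in(("plate",.012,(155,125,310,240)),("boxtop",.130,(165,130,250,185)),("carrier",.038,(210,180,300,230)),("tin",.028,(190,225,232,270)),("ring",.024,(262,156,292,185))):
    m=np.zeros((384,512),bool); m[b[1]:b[3],b[0]:b[2]]=1
    m&=abs(P[...,2]-z)<.005; Q=P[m]
    r=cv2.minAreaRect(Q[:,:2].astype(np.float32)); print(k,len(Q),Q.mean(0).round(4),np.round(r[0],4),np.round(r[1],4),round(r[2],2))
E
```

```text
top knob 140 top 108 [ 0.5241 -0.1354  0.1495] [0.025 0.025 0.009] uv 275 286 192 207
top tab 143 top 65 [0.5874 0.0255 0.1813] [0.022 0.014 0.009] uv 203 219 157 170
scene knob 212 top 88 [ 0.5224 -0.14    0.1496] [0.025 0.023 0.009] uv 264 276 175 194
scene tab 130 top 33 [0.5859 0.0213 0.181 ] [0.021 0.011 0.007] uv 243 252 129 144
plate 5108 [ 0.5705 -0.0289  0.012 ] [ 0.6012 -0.0207] [0.3081 0.3854] 2.81
boxtop 1768 [0.6318 0.0508 0.1298] [0.6271 0.0509] [0.1605 0.0806] 89.05
carrier 1295 [ 0.5165 -0.0798  0.038 ] [ 0.521  -0.0748] [0.1175 0.2278] 0.07
tin 613 [0.4097 0.0226 0.0272] [0.4177 0.0227] [0.0852 0.0685] 5.08
ring 376 [ 0.6233 -0.1254  0.0242] [ 0.6228 -0.1251] [0.0596 0.0609] 2.71
```

Run:
```python
from h import *
t=np.load("top0.npz"); s=np.load("scene0.npz")
A=np.array([.164,.499]);B=np.array([.524,-.137])
Q=np.vstack([cloud(c)[c["depth"]>0] for c in(t,s)])
d=B-A;L=np.linalg.norm(d);d/=L;r=Q[:,:2]-A;a=r@d;b=r@np.array([-d[1],d[0]])
for i in np.arange(-.1,.75,.1):
    m=(a>i)&(a<i+.1)&(abs(b)<.13)&(Q[:,2]<.6); print(round(i,1),Q[m,2].max().round(3) if m.any() else None)
P=cloud(t)
def edge(name,z,b,f):
    m=np.zeros((384,512),bool); m[b[1]:b[3],b[0]:b[2]]=1
    Q=P[m&(abs(P[...,2]-z)<.004)]; xs=[]
    for y0 in np.arange(Q[:,1].min()+.01,Q[:,1].max()-.01,.008):
        q=Q[abs(Q[:,1]-y0)<.004]
        if len(q)>3: xs.append((y0,f(q[:,0])))
    xs=np.array(xs); p=np.polyfit(xs[:,0],xs[:,1],1); k=abs(xs[:,1]-np.polyval(p,xs[:,0]))<.004; p=np.polyfit(xs[k,0],xs[k,1],1)
    print(name,"slope deg",np.degrees(np.arctan(p[0])).round(2),"x@y=0",p[1].round(4),k.sum(),len(xs),"y",Q[:,1].min().round(4),Q[:,1].max().round(4))
edge("boxfar",.130,(165,130,250,185),np.max); edge("boxnear",.130,(165,130,250,185),np.min)
edge("platefar",.012,(250,145,310,180),np.max); edge("platenear",.012,(160,205,301,240),np.min); edge("carrnear",.038,(215,195,300,225),np.min)
g=t["image"]; cv2.imwrite("pics/crop1.png",cv2.resize(g[120:240,155:315],None,fx=5,fy=5,interpolation=cv2.INTER_CUBIC))
```

```text
-0.1 0.337
0.0 0.402
0.1 0.209
0.2 0.081
0.3 0.08
0.4 0.034
0.5 0.049
0.6 0.185
0.7 0.154
boxfar slope deg 0.09 x@y=0 0.6653 18 18 y -0.0289 0.1308
boxnear slope deg 0.28 x@y=0 0.5939 14 18 y -0.0289 0.1308
platefar slope deg -14.86 x@y=0 0.6459 4 17 y -0.2002 -0.0511
platenear slope deg 0.27 x@y=0 0.4664 39 41 y -0.1924 0.1661
carrnear slope deg -0.42 x@y=0 0.4811 21 21 y -0.1887 0.0118
```

View pics/crop1.png

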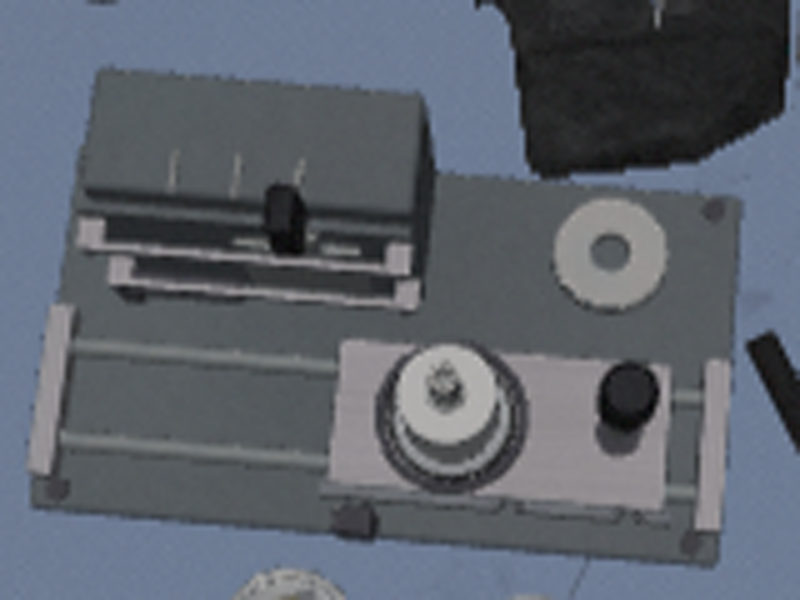

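The crop shows the rods and carrier, with the shut tab at crop (287,217), level with the right rib. The fixture's yaw is close to 0 and its origin is near (0.5555, -0.0145). That puts the knob near (0.5245, -0.137) and the tab near (0.587, 0.025). I'll start moving.

>>> carry_out(deltas=[[0,0,-2.7,0,0,-0.105,0.5],[0,0,-2.7,0,0,-0.105,0.5],[0,0,-2.7,0,0,-0.104,0.5],[-1.8,-3.4,0,0,0,0,0.5],[-1.8,-3.4,0,0,0,0,0.5],[-1.8,-3.4,0,0,0,0,0.5],[-1.8,-3.4,0,0,0,0,0.5],[-1.8,-3.4,0,0,0,0,0.5]], force=20)

```text
time: 0.77
tool_pos: [0.2535, 0.3267, 0.3154]
tool_rot: [-3.141, -0.0, 3.139]
contact_force: [1.2, -0.1, -0.2]
opening: 0.0469
grip_force: 0.0
```

>>> carry_out(deltas=[[-2.0,-3.5,0,0,0,0,0.5],[-2.0,-3.5,0,0,0,0,0.5],[-2.0,-3.5,0,0,0,0,0.5],[-2.0,-3.5,0,0,0,0,0.5],[-2.0,-3.5,0,0,0,0,0.5],[-2.0,-3.5,0,0,0,0,0.5],[-2.0,-3.5,0,0,0,0,0.5],[-2.0,-3.5,0,0,0,0,0.5]])

```text
time: 1.43
tool_pos: [0.4127, 0.0458, 0.3156]
tool_rot: [3.141, -0.0, 3.138]
contact_force: [1.3, 0.1, 0.7]
opening: 0.0457
grip_force: 0.0
```

>>> carry_out(deltas=[[-2.2,-3.4,0,0,0,0,0.5],[-2.2,-3.4,0,0,0,0,0.5],[-2.2,-3.4,0,0,0,0,0.5],[-2.2,-3.4,0,0,0,0,0.5],[-2.2,-3.4,0,0,0,0,0.5],[0,0,2.5,0,0,0,0.5],[0,0,2.5,0,0,0,0.5],[0,0,0,0,0,0,0.5]])

```text
time: 2.1
tool_pos: [0.5195, -0.1225, 0.2604]
tool_rot: [3.138, -0.009, 3.136]
contact_force: [-0.6, 0.6, -1.2]
opening: 0.0457
grip_force: 0.0
```

>>> carry_out(deltas=[[-0.5,-1.45,0,0,0,0,0.5],[0,0,1.5,0,0,0,0.5],[0,0,1.5,0,0,0,0.5],[0,0,1.5,0,0,0,0.5],[0,0,1.5,0,0,0,0.5],[0,0,0,0,0,0,0.5],[0,0,0,0,0,0,0.5],[0,0,0,0,0,0,0.5]])

```text
time: 2.77
tool_pos: [0.5276, -0.1376, 0.2075]
tool_rot: [-3.141, 0.003, 3.138]
contact_force: [0.6, -0.2, 0.5]
opening: 0.0461
grip_force: 0.0
```

Run:
```python
from cell import robot,cams
from h import *
s=robot.observe(); p=s["tool_pos"]; print(p,s["tool_rot"],s["opening"])
out=[]
for n in("scene","top"):
    c=cams.read_camera(n); g=c["image"].copy(); u,v=pix(c,p); x,y=int(max(u-60,0)),int(max(v-60,0))
    w=pix(c,p+[0,0,.008]); print(n,u,v)
    out.append(cv2.resize(g[y:y+120,x:x+120],(400,400),interpolation=cv2.INTER_CUBIC))
cv2.imwrite("pics/a1.png",np.hstack(out))
```

```text
[ 0.52755755 -0.13760058  0.20754917] [-3.14051661e+00  2.60631320e-03  3.13806583e+00] 0.04612061398988846
scene 271.71806969199537 155.59461717522572
top 283.05956399181287 191.12360102020244
```

View pics/a1.png

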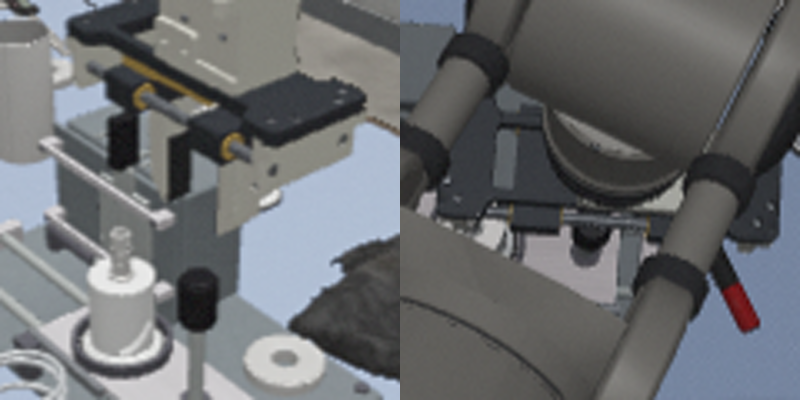

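The scene half of the picture shows the fingers straddling the knob's line, with the knob at crop (197,300) below the TCP at crop (200,200). The black piece at (123,131) is the shutter tab. I'll descend and grip the knob.

>>> carry_out(deltas=[[0.1,0,1.5,0,0,0,0.5],[0,0,1.5,0,0,0,0.5],[0,0,1.5,0,0,0,0.5],[0,0,1.5,0,0,0,0.5],[0,0,1.5,0,0,0,0.5],[0,0,1.0,0,0,0,0.5],[0,0,0,0,0,0,0.5],[0,0,0,0,0,0,0.5]])

```text
time: 3.53
tool_pos: [0.5259, -0.1372, 0.1211]
tool_rot: [-3.142, 0.0, 3.138]
contact_force: [-0.1, 0.5, 0.6]
opening: 0.0457
grip_force: 0.0
```

>>> carry_out(deltas=[[0,0,0,0,0,0,0.4],[0,0,0,0,0,0,0.35],[0,0,0,0,0,0,0.33],[0,0,0,0,0,0,0.31],[0,0,0,0,0,0,0.29],[0,0,0,0,0,0,0.27],[0,0,0,0,0,0,0.25],[0,0,0,0,0,0,0.25]], force=10)

```text
time: 4.2
tool_pos: [0.5259, -0.1372, 0.1212]
tool_rot: [-3.141, 0.001, 3.138]
contact_force: [-0.2, 1.0, 5.3]
opening: 0.0277
grip_force: 10.0
```

>>> carry_out(deltas=[[0,0.6,0,0,0,0,0.25],[0,1.1,0,0,0,0,0.25],[0,1.1,0,0,0,0,0.25],[0,1.1,0,0,0,0,0.25],[0,1.1,0,0,0,0,0.25],[0,1.1,0,0,0,0,0.25],[0,0.5,0,0,0,0,0.25],[0,0,0,0,0,0,0.25]])

```text
time: 4.87
tool_pos: [0.5264, -0.0695, 0.1211]
tool_rot: [3.141, 0.002, 3.139]
contact_force: [1.2, 0.1, 5.7]
opening: 0.0275
grip_force: 10.0
```

Run:
```python
from cell import robot,cams
from h import *
s=robot.observe(); print(s["tool_pos"],s["contact_force"],s["opening"])
```

```text
[ 0.52639795 -0.06950579  0.12114195] [1.24698012 0.08360685 5.66807733] 0.027544828440389364
```

>>> carry_out(deltas=[[0,0.2,0,0,0,0,0.25],[0,0.2,0,0,0,0,0.25],[0,0,0,0,0,0,0.25],[0,0,0,0,0,0,0.25],[0,0,0,0,0,0,0.25],[0,0,0,0,0,0,0.25],[0,0,0,0,0,0,0.25],[0,0,0,0,0,0,0.25]])

```text
time: 5.53
tool_pos: [0.5264, -0.0665, 0.1212]
tool_rot: [3.141, 0.001, 3.138]
contact_force: [0.9, 0.2, 5.6]
opening: 0.0278
grip_force: 10.0
```

>>> carry_out(deltas=[[0,0.2,0,0,0,0,0.25],[0,0,0,0,0,0,0.25],[0,0,0,0,0,0,0.25],[0,0,0,0,0,0,0.25],[0,0,0,0,0,0,0.25],[0,0,0,0,0,0,0.25],[0,0,0,0,0,0,0.25],[0,0,0,0,0,0,0.25]])

```text
time: 6.2
tool_pos: [0.5264, -0.0643, 0.1212]
tool_rot: [3.141, 0.002, 3.138]
contact_force: [0.0, 1.6, 6.4]
opening: 0.0277
grip_force: 10.0
```

>>> carry_out(deltas=[[0,0.2,0,0,0,0,0.25],[0,0,0,0,0,0,0.25],[0,0,0,0,0,0,0.25],[0,0,0,0,0,0,0.25],[0,0,0,0,0,0,0.25],[0,0,0,0,0,0,0.25],[0,0,0,0,0,0,0.25],[0,0,0,0,0,0,0.25]])

```text
time: 6.87
tool_pos: [0.5264, -0.0621, 0.1211]
tool_rot: [3.141, 0.002, 3.138]
contact_force: [0.6, 2.7, 5.7]
opening: 0.0278
grip_force: 10.0
```

>>> carry_out(deltas=[[0,0.2,0,0,0,0,0.25],[0,0,0,0,0,0,0.25],[0,0,0,0,0,0,0.25],[0,0,0,0,0,0,0.25],[0,0,0,0,0,0,0.25],[0,0,0,0,0,0,0.25],[0,0,0,0,0,0,0.25],[0,0,0,0,0,0,0.25]])

```text
time: 7.53
tool_pos: [0.5264, -0.0598, 0.1212]
tool_rot: [3.14, 0.001, 3.138]
contact_force: [1.6, 4.5, 6.2]
opening: 0.0277
grip_force: 10.0
```

>>> carry_out(deltas=[[0,0.1,0,0,0,0,0.25],[0,0,0,0,0,0,0.25],[0,0,0,0,0,0,0.25],[0,0,0,0,0,0,0.25],[0,0,0,0,0,0,0.25],[0,0,0,0,0,0,0.25],[0,0,0,0,0,0,0.25],[0,0,0,0,0,0,0.25]])

```text
time: 8.2
tool_pos: [0.5265, -0.0594, 0.1212]
tool_rot: [3.141, 0.002, 3.138]
contact_force: [0.5, 0.0, 4.9]
opening: 0.0275
grip_force: 10.0
```

The pull of the detent rose to 4.5 N and then dropped to zero at y = -0.0594, against a predicted -0.0595. The carrier is in the notch. I'll release it and see whether it shifts.

>>> carry_out(deltas=[[0,0,0,0,0,0,0.35],[0,0,0,0,0,0,0.45],[0,0,0,0,0,0,0.5],[0,0,0,0,0,0,0.5],[0,0,-1.5,0,0,0,0.5],[0,0,-2.5,0,0,0,0.5],[0,0,-2.5,0,0,0,0.5],[0,0,-2.5,0,0,0,0.5]])

```text
time: 8.87
tool_pos: [0.5255, -0.06, 0.2113]
tool_rot: [3.141, -0.001, 3.138]
contact_force: [0.3, 0.1, 1.1]
opening: 0.0459
grip_force: 0.0
```

>>> carry_out(deltas=[[0,0,-2.5,0,0,0,0.5],[0,0,-1.0,0,0,0,0.5],[0,0,0,0,0,0,0.5],[0,0,0,0,0,0,0.5],[0,0,0,0,0,0,0.5],[0,0,0,0,0,0,0.5],[0,0,0,0,0,0,0.5],[0,0,0,0,0,0,0.5]])

```text
time: 9.53
tool_pos: [0.5256, -0.0601, 0.2447]
tool_rot: [3.141, -0.002, 3.138]
contact_force: [-0.4, -0.3, 0.0]
opening: 0.0458
grip_force: 0.0
```

Run:
```python
from cell import robot,cams
from h import *
s=robot.observe(); p=s["tool_pos"]; print(p,s["tool_rot"],s["contact_force"])
c=cams.read_camera("scene"); P=cloud(c); g=c["image"]; np.savez("scene1.npz",**c)
m=(abs(P[...,2]-.149)<.008)&(g.max(2)<60)&(np.hypot(P[...,0]-.526,P[...,1]+.06)<.03)&(c["depth"]>0)
Q=P[m]; print(len(Q),Q.mean(0),Q.min(0),Q.max(0))
print(pix(c,[.5265,-.0595,.150]),pix(c,[.587,.025,.182]))
cv2.imwrite("pics/a2.png",cv2.resize(g[90:240,180:330],(600,600),interpolation=cv2.INTER_CUBIC))
```

```text
[ 0.52561785 -0.06007654  0.24474403] [ 3.14108076e+00 -1.68213584e-03  3.13777710e+00] [-0.42011156 -0.29696711  0.04977919]
82 [ 0.52284659 -0.0642496   0.14845364] [ 0.51200691 -0.07329644  0.1410875 ] [ 0.53534209 -0.05151956  0.15268397]
[248.76465372 163.15102112] [246.84962794 129.9278077 ]
```

View pics/a2.png

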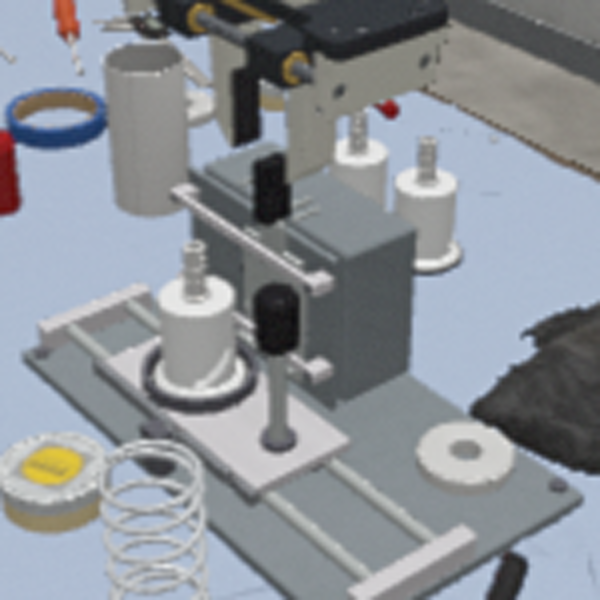

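The picture shows the piston before the window, the knob at crop (277,318) and the tab at (270,187) with the shutter shut. The tab and knob measure 85.5 mm apart in y, where 85 is expected with the carrier at 0.090. I'll move over the tab.

>>> carry_out(deltas=[[-1.2,1.7,0,0,0,0,0.5],[-1.2,1.7,0,0,0,0,0.5],[-1.2,1.7,0,0,0,0,0.5],[-1.2,1.7,0,0,0,0,0.5],[-1.3,1.75,0,0,0,0,0.5],[0,0,0,0,0,0,0.5],[0,0,1.0,0,0,0,0.5],[0,0,1.0,0,0,0,0.5]])

```text
time: 10.25
tool_pos: [0.587, 0.0248, 0.2249]
tool_rot: [-3.141, 0.0, 3.138]
contact_force: [-0.5, -0.9, -0.4]
opening: 0.046
grip_force: 0.0
```

Run:
```python
from cell import robot,cams
from h import *
s=robot.observe(); p=s["tool_pos"]; print(p,s["tool_rot"])
c0=np.load("scene0.npz"); c=cams.read_camera("scene")
for d,e in((c0,(.526,-.1372)),(c,(.526,-.0595))):
    P=cloud(d); g=d["image"]; k=(d["depth"]>0)&(g.max(2)<60)
    m=k&(abs(P[...,2]-.149)<.008)&(np.hypot(P[...,0]-e[0],P[...,1]-e[1])<.03); print("knob",m.sum(),P[m].mean(0).round(4))
    m=k&(abs(P[...,2]-.175)<.012)&(abs(P[...,0]-.587)<.02)&(abs(P[...,1]-.025)<.018); print("tab",m.sum(),P[m].mean(0).round(4))
```

```text
[0.5869954  0.02476923 0.22494534] [-3.14127047e+00  2.31258242e-04  3.13801727e+00]
knob 103 [ 0.5218 -0.1403  0.1486]
tab 71 [0.5853 0.0209 0.1748]
knob 81 [ 0.523  -0.064   0.1485]
tab 72 [0.5854 0.0207 0.1747]
```

>>> carry_out(deltas=[[0,0.05,1.2,0,0,0,0.5],[0,0,1.2,0,0,0,0.5],[0,0,1.2,0,0,0,0.5],[0,0,1.2,0,0,0,0.5],[0,0,1.2,0,0,0,0.5],[0,0,0.9,0,0,0,0.5],[0,0,0,0,0,0,0.5],[0,0,0,0,0,0,0.5]])

```text
time: 10.97
tool_pos: [0.5867, 0.0251, 0.1563]
tool_rot: [3.141, -0.001, 3.137]
contact_force: [-0.0, -0.6, 1.0]
opening: 0.0455
grip_force: 0.0
```

>>> carry_out(deltas=[[0,0,0,0,0,0,0.35],[0,0,0,0,0,0,0.25],[0,0,0,0,0,0,0.2],[0,0,0,0,0,0,0.16],[0,0,0,0,0,0,0.13],[0,0,0,0,0,0,0.1],[0,0,0,0,0,0,0.08],[0,0,0,0,0,0,0.08]], force=20)

```text
time: 11.63
tool_pos: [0.5874, 0.0252, 0.157]
tool_rot: [-3.141, 0.001, 3.138]
contact_force: [-1.0, -2.4, 2.5]
opening: 0.0141
grip_force: 20.0
```

>>> carry_out(deltas=[[0,0.4,0,0,0,0,0.08],[0,0.5,0,0,0,0,0.08],[0,0.5,0,0,0,0,0.08],[0,0.5,0,0,0,0,0.08],[0,0.5,0,0,0,0,0.08],[0,0.4,0,0,0,0,0.08],[0,0.2,0,0,0,0,0.08],[0,0,0,0,0,0,0.08]], force=25)

```text
time: 12.3
tool_pos: [0.5876, 0.0559, 0.157]
tool_rot: [-3.141, 0.001, 3.138]
contact_force: [0.3, -5.5, 3.2]
opening: 0.0143
grip_force: 25.0
```

>>> carry_out(deltas=[[0,0,0,0,0,0,0.08],[0,0,0,0,0,0,0.08],[0,0,0,0,0,0,0.08],[0,0,0,0,0,0,0.08],[0,0,0,0,0,0,0.08],[0,0,0,0,0,0,0.08],[0,0,0,0,0,0,0.08],[0,0,0,0,0,0,0.08]])

```text
time: 12.97
tool_pos: [0.5876, 0.0554, 0.157]
tool_rot: [-3.141, 0.001, 3.138]
contact_force: [0.1, -6.1, 3.4]
opening: 0.0138
grip_force: 25.0
```

Run:
```python
from cell import robot,cams
from h import *
s=robot.observe(); print(s["tool_pos"],s["contact_force"],s["opening"],s["qvel"].round(4))
c0=np.load("scene0.npz"); c=cams.read_camera("scene")
P=cloud(c); g=c["image"]; k=(c["depth"]>0)&(g.max(2)<60)
m=k&(abs(P[...,2]-.149)<.008)&(np.hypot(P[...,0]-.526,P[...,1]+.0595)<.03); print("knob",m.sum(),P[m].mean(0).round(4))
cv2.imwrite("pics/a3.png",cv2.resize(g[90:240,180:330],(600,600),interpolation=cv2.INTER_CUBIC))
```

```text
[0.58758503 0.05544775 0.15700336] [ 0.06708773 -6.06007213  3.36132315] 0.013821704007859094 [ 0.0001 -0.0007  0.0016 -0.0005 -0.0011  0.0024]
knob 80 [ 0.5227 -0.0641  0.1484]
```

View pics/a3.png

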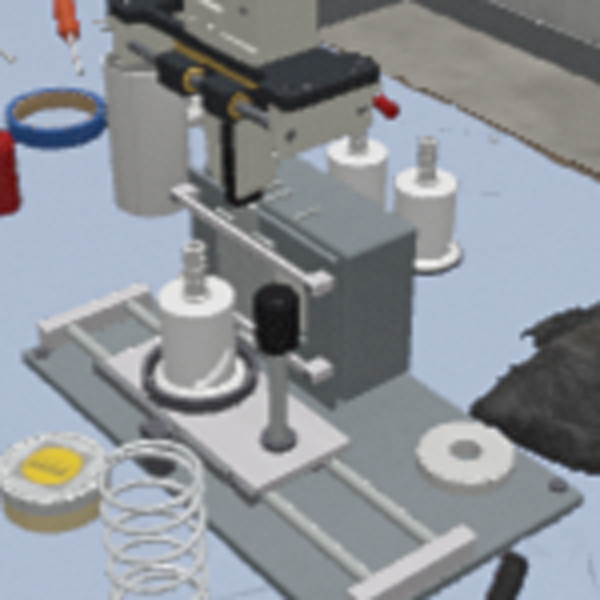

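The picture shows the tab held between the fingers at crop (238,170). It moved 30.2 mm against about 6 N, which fits half travel. The knob and the loose things have not moved. I'll hand in.

```bash
python3 -c "
from cell import robot
print(robot.hand_in())"
```

```text
the job is handed in; nothing more can be done
None
```

I handed the job in with the carrier clicked into the next station (about 0.090 m) and the gripper holding the shutter by its tab about 30 mm open, half its travel; the loose things seen in the last picture had not moved, and the hand-in gave no verdict.

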